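Make up the sowing kit and the cuttings kit

ROBOT

A 7-joint arm with a two-finger parallel gripper is mounted at the origin on the work surface; the furniture and walls round the work are solid. World frame = base frame: x ahead of the robot, y to its left, z up, the work surface at z = 0. Lengths are in m, angles in rad, forces in N, time in s.
With the tool pointing down it reaches from about 0.425 to 0.825 m from the base axis. Payload 3.6 kg.
Tool frame: the origin (TCP) lies where the fingers leave the gripper's body, on its centre line; the fingertips stand 73 mm ahead of it and the grasp point (between the pads) lies 54 mm ahead of it; x points along the fingers, y is the direction in which the jaws open and shut, and the axes are right-handed (so a half turn about x gives the same grasp; the last joint's range is limited). The gripper opens to 85 mm and grips with 20 to 120 N. Pads are 22 mm wide; open, the fingers measure 114 mm over their backs; the gripper's body (76 mm by 85 mm) begins 54 mm behind the grasp point. The pads swing forward as they close: fully open they stand 13 mm farther back than shut.
Start: joints at [-1.194, 0.615, -0.013, 1.423, 0.008, 1.103, -0.04], TCP at [0.255, 0.598, 0.304] pointing down, gripper open.
Joint ranges: [-3.12, 3.12], [-0.3, 2.06], [-1.34, 1.32], [0.26, 2.42], [-1.36, 4.5], [0.01, 1.98], [-2.84, 2.84]. Speed limits (rad/s): [2.79, 2.79, 3.14, 3.14, 3.14, 3.14, 3.14].

INTERFACE

Orientations are given as a unit quaternion [x, y, z, w].
In Python, from station import arm, snapshot, camera_info, ticket gives the robot as it stands. Calls block until the motion is done:
- arm.movep(position, orientation): joint-space move of the TCP to a pose.
- arm.line_to(position, velocity=0.15, ori=None): straight line of the TCP; ori=None keeps the orientation; velocity is the mean speed in m/s.
- arm.move_j(angles): joint-space move.
- arm.move_gripper(opening, effort=None): opening from 0.0 (shut) to 1.0 (fully open); effort is the grip in N (None keeps the last); returns when the fingers have stopped.
- arm.pause(seconds).
- arm.ik(position, orientation): joint angles nearest the present ones, or None.
- snapshot(name): name is "side" or "top"; returns the picture (480x640x3 uint8, blue, green, red); there is no depth.
- camera_info(name): a dict with "fx", "fy", "cx", "cy" (pixels), "dist_coeffs" ([k1, k2, p1, p2, k3] as OpenCV has them; the pictures are not rectified), "R" (3x3) and "t" (3): a world point X has camera coordinates R X + t. Camera axes: x right, y down, z forward; pixel columns grow to the right and rows downward; lengths in m; the calibration is good to about 2 mm. A picture is of the moment at which its call begins. camera_info takes no time and is no camera call.
A pose or a line that the arm cannot do raises arm.MotionError and nothing moves.
- ticket.finish_job(): hands the job in, once; it reports no verdict.
Readings, each from a call of its own:
- arm.read_time(): time.
- arm.read_joint_positions(): joint angles.
- arm.read_dq(): joint speeds.
- arm.read_effort(): joint torques, N m.
- arm.read_tool_pos(): TCP position.
- arm.read_eef_rot(): TCP orientation.
- arm.read_ft_force(): force on the tool from outside, world axes, zero at the start.
- arm.read_wrist_torque(): the same for the moment, N m.
- arm.read_opening(): opening from 0.0 (shut) to 1.0 (fully open).
Only numpy, scipy, OpenCV 4.12 (cv2) and the standard library are available. Lean on these libraries where they do the work, as an engineer would, in place of code of your own. Each camera call takes 0.05 s, during which the arm holds its last target.

TASK

Make up two propagation kits from the stock standing on the bench: the sowing kit in the white tray gets the bench timer, the film canister with the grey lid and the vial with the red cap; the cuttings kit in the blue tray gets the yellow tub and the vial with the black cap. Set each thing down gently (do not let it drop), upright and right down in the well that is cut for it, and let go of it. Leave the black-lidded canister and the two vials with off-white caps standing where they are.

Things in the scene. Friction and masses are not known exactly. Their poses are not given: they have to be found in the camera images.
- white_kit_tray: Sowing kit: fixed white tray, 106 x 203 x 23 mm, dark grey foam inlay (top at 22 mm) with a row of wells, floors at 4 mm, 18 mm deep. Origin under its centre on the table; x across, away from the robot within 0.25 rad; y along the row, z up. Wells, all at x 0: timer 84 (x) by 72 mm (y) at y +54.5; canister, round, 52 mm wide, at y -15.5; vial, round, 41 mm wide, at y -70.
- blue_kit_tray: Cuttings kit: fixed blue tray, 106 x 155 x 23 mm, dark blue foam inlay (top at 22 mm) with two round wells, floors at 4 mm, 18 mm deep. Origin under its centre on the table; x across, away from the robot within 0.25 rad; y along the row, z up. Wells, both at x 0: tub, 84 mm wide, at y +24.5; vial, 41 mm wide, at y -46.
- timer: Cream bench timer, upright block 54 (x) by 66 (y) by 68 mm tall, 0.16 kg, for the white tray. Origin under the middle, z up. Dial on its front (-x), towards the robot within 0.5 rad: case x -13 to +27, dial to -16, black grip bar to -27 mm. Grasp the flat sides at y -33 and +33, at x about +7. It goes into its well with its 66 mm width along the 84 mm.
- yellow_tub: Yellow screw-lid tub of rooting powder, round, 66 mm across and 41 mm tall, 40 g; belongs in the blue tray's large well. Origin at the centre of its underside, z up.
- grey_lid_canister: Film canister, round, black, 33 mm across and 50 mm tall, with a GREY lid; holds seeds; belongs in the white tray's middle well. Origin at the centre of its underside, z up.
- black_lid_canister: Film canister, round, black, 33 mm across and 50 mm tall, with a BLACK lid; it is in neither kit and stays where it stands. Origin at the centre of its underside, z up.
- red_cap_vial: Clear specimen vial, 23 mm across and 62 mm tall (cap 20 mm across from 46 mm up), standing upright; RED cap, green contents; belongs in the white tray's small well. Origin at the centre of its underside, z up.
- black_cap_vial: Clear specimen vial, 23 mm across and 62 mm tall (cap 20 mm across from 46 mm up), standing upright; BLACK cap, pale green contents; belongs in the blue tray's small well. Origin at the centre of its underside, z up.
- brown_vial: Clear specimen vial, 23 mm across and 62 mm tall (cap 20 mm across from 46 mm up), standing upright; off-white cap, BROWN contents; it is in neither kit and stays where it stands. Origin at the centre of its underside, z up.
- cream_vial: Clear specimen vial, 23 mm across and 62 mm tall (cap 20 mm across from 46 mm up), standing upright; off-white cap, CREAM contents; it is in neither kit and stays where it stands. Origin at the centre of its underside, z up.

How it is judged:
At the end, for the whole second after the job is handed in: Each kit thing stands in its own well: within 14 mm of the well's centre along each tray axis (timer 18 and 15 mm), foot within 4 mm of the well floor, upright within 0.15 rad, released, at rest. The black-lidded canister and off-white-capped vials stand within 30 mm of their start (x of timer in the frame of white_kit_tray between -0.018 and 0.018 m and y of timer in the frame of white_kit_tray between 0.0395 and 0.0695 m and z of each of timer, grey_lid_canister, red_cap_vial in the frame of white_kit_tray below 0.008 m and angle between each of timer, grey_lid_canister, red_cap_vial, yellow_tub, black_cap_vial's own z axis and vertical below 0.15 rad and linear speed of each of timer, grey_lid_canister, red_cap_vial, yellow_tub, black_cap_vial below 0.02 m/s and x of grey_lid_canister in the frame of white_kit_tray between -0.014 and 0.014 m and y of grey_lid_canister in the frame of white_kit_tray between -0.0295 and -0.0015 m and x of red_cap_vial in the frame of white_kit_tray between -0.014 and 0.014 m and y of red_cap_vial in the frame of white_kit_tray between -0.084 and -0.056 m and x of yellow_tub in the frame of blue_kit_tray between -0.014 and 0.014 m and y of yellow_tub in the frame of blue_kit_tray between 0.0105 and 0.0385 m and z of each of yellow_tub, black_cap_vial in the frame of blue_kit_tray below 0.008 m and x of black_cap_vial in the frame of blue_kit_tray between -0.014 and 0.014 m and y of black_cap_vial in the frame of blue_kit_tray between -0.06 and -0.032 m and distance of each of black_lid_canister, brown_vial, cream_vial from where it was at the start of the episode below 0.03 m and angle between each of black_lid_canister, brown_vial, cream_vial's own z axis and vertical below 0.3 rad); the robot touches nothing.
It fails at once if a kit thing is dropped (falls free faster than 0.9 m/s, about 40 mm) ((linear speed of timer above 0.9 m/s and contact force between timer and the fingers below 0.01 N) or (linear speed of grey_lid_canister above 0.9 m/s and contact force between grey_lid_canister and the fingers below 0.01 N) or (linear speed of red_cap_vial above 0.9 m/s and contact force between red_cap_vial and the fingers below 0.01 N) or (linear speed of yellow_tub above 0.9 m/s and contact force between yellow_tub and the fingers below 0.01 N) or (linear speed of black_cap_vial above 0.9 m/s and contact force between black_cap_vial and the fingers below 0.01 N)).
It fails at once if a stock thing that is in neither kit is pushed more than 30 mm or knocked over ((distance of black_lid_canister from where it was at the start of the episode above 0.03 m or angle between black_lid_canister's own z axis and vertical above 0.3 rad) or (distance of brown_vial from where it was at the start of the episode above 0.03 m or angle between brown_vial's own z axis and vertical above 0.3 rad) or (distance of cream_vial from where it was at the start of the episode above 0.03 m or angle between cream_vial's own z axis and vertical above 0.3 rad)).
It also fails if it takes over 122 s, if anything falls off the work surface, if the arm or the gripper's body presses on something with over 40 N, if the wrist force passes 120 N, or if a joint passes its speed limit or range.

## Working session

There is one attempt and no reset: what is moved stays moved. The work goes in short steps, each a Python script; the robot and the scene stay as the last script left them, time stands still between calls to the robot, and variables do not carry over. Pictures are saved under pics/ and viewed, and the job is handed in when it is done.

```bash
ls; mkdir -p pics; python3 - <<'E'
from station import arm, snapshot, camera_info
import cv2
for n in("side","top"):
    cv2.imwrite(f"pics/{n}0.png",snapshot(n)); c=camera_info(n); print(n,{k:(v if not hasattr(v,'round') else v) for k,v in c.items()})
print(arm.read_time(),arm.read_tool_pos(),arm.read_eef_rot(),arm.read_opening())
E
```

```text
pics
side {'fx': 540.1665331819921, 'fy': 540.1665331819921, 'cx': 318.37107721658566, 'cy': 234.65591323164125, 'dist_coeffs': array([0.01367945, 0.        , 0.        , 0.        , 0.        ]), 'R': array([[-0.99623612, -0.08441948,  0.01967107],
       [-0.06012827,  0.50957188, -0.85832458],
       [ 0.06243549, -0.85627674, -0.51272991]]), 't': array([0.53868616, 0.07719352, 1.00915982])}
top {'fx': 509.4702736557282, 'fy': 509.4702736557282, 'cx': 315.2045731714945, 'cy': 252.1038385987339, 'dist_coeffs': array([-0.0152643,  0.       ,  0.       ,  0.       ,  0.       ]), 'R': array([[-6.38643618e-05, -9.99863188e-01, -1.65409073e-02],
       [-9.96151647e-01,  1.51336093e-03, -8.76333602e-02],
       [ 8.76464033e-02,  1.64716554e-02, -9.96015458e-01]]), 't': array([-3.15173765e-04,  5.69793410e-01,  8.46640980e-01])}
0.1 [0.25517366 0.5972477  0.30284843] [ 0.14096764  0.69290671 -0.14259555  0.69258569] 0.9995836751066766
```

View pics/side0.png

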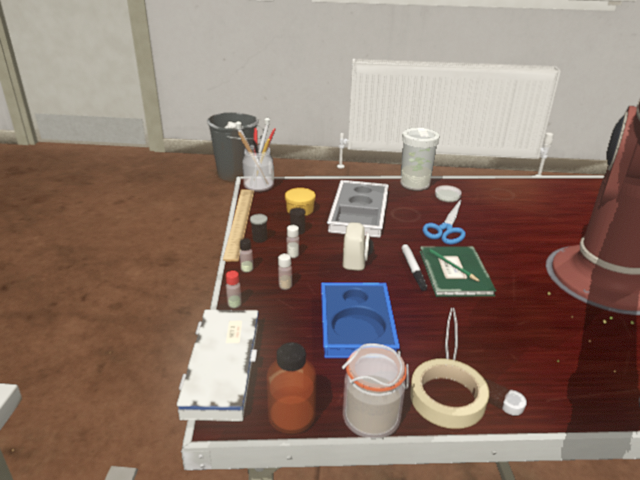

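View pics/top0.png

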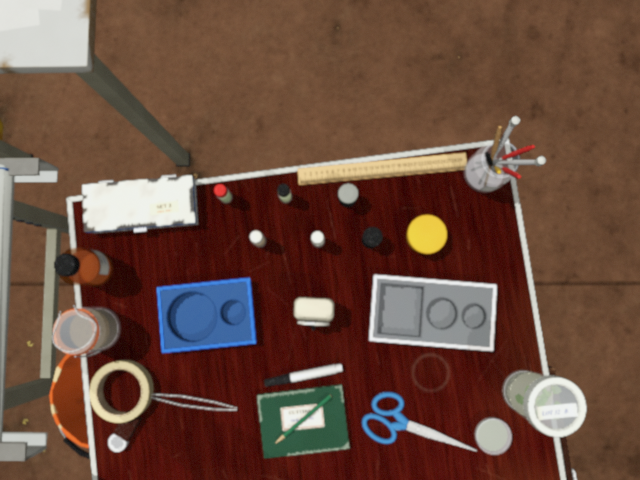

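```bash
python3 - <<'E'
import cv2
a=cv2.imread('pics/top0.png')[140:360,140:520]; cv2.imwrite('pics/topz.png',cv2.resize(a,None,fx=2.1,fy=2.1,interpolation=cv2.INTER_CUBIC))
a=cv2.imread('pics/side0.png')[170:370,210:410]; cv2.imwrite('pics/sidez.png',cv2.resize(a,None,fx=3,fy=3,interpolation=cv2.INTER_CUBIC))
E
```

```text
(no output)
```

View pics/topz.png

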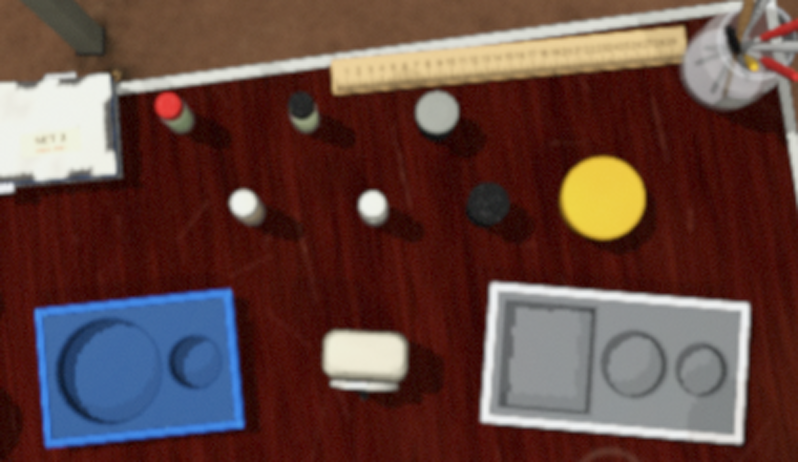

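View pics/sidez.png

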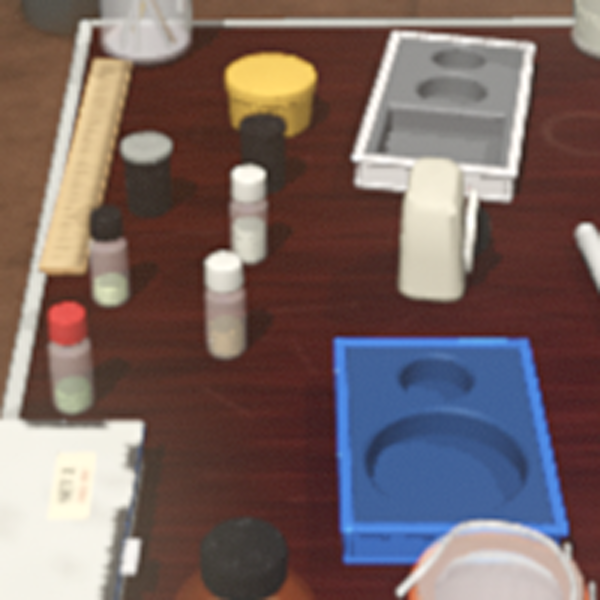

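```bash
cat > h.py <<'E'
import cv2, numpy as np
from station import arm, snapshot, camera_info
CI={n:camera_info(n) for n in("side","top")}
def cam(n):
    c=CI[n]; K=np.array([[c['fx'],0,c['cx']],[0,c['fy'],c['cy']],[0,0,1]]); return K,np.array(c['dist_coeffs']),np.array(c['R']),np.array(c['t'])
def ray(n,uv):
    K,d,R,t=cam(n); p=cv2.undistortPoints(np.array(uv,float).reshape(-1,1,2),K,d).reshape(-1,2)
    v=np.c_[p,np.ones(len(p))]@R; return -R.T@t, v/np.linalg.norm(v,axis=1)[:,None]
def plane(n,uv,z):
    o,v=ray(n,uv); return o+v*((z-o[2])/v[:,2])[:,None]
def tri(uvt,uvs):
    o1,v1=ray('top',uvt);o2,v2=ray('side',uvs);v1=v1[0];v2=v2[0]
    A=np.c_[v1,-v2]; s=np.linalg.lstsq(A,o2-o1,rcond=None)[0]
    a=o1+s[0]*v1;b=o2+s[1]*v2; return (a+b)/2,np.linalg.norm(a-b)
def proj(n,X):
    K,d,R,t=cam(n); return cv2.projectPoints(np.array(X,float).reshape(-1,1,3),cv2.Rodrigues(R)[0],t,K,d)[0].reshape(-1,2)
def blobs(img,kind,roi,mn=15):
    hsv=cv2.cvtColor(img,cv2.COLOR_BGR2HSV); h,s,v=[hsv[...,i].astype(int) for i in range(3)]
    m={'red':((h<8)|(h>172))&(s>150)&(v>130),'yellow':(h>18)&(h<32)&(s>120)&(v>120),
       'blue':(h>100)&(h<125)&(s>120)&(v>60),'white':(s<60)&(v>170),'grey':(s<60)&(v>70),'black':(v<48)&(s<120),
       'cream':(v>115)&(s<90)}[kind]
    x0,y0,x1,y1=roi; z=np.zeros(m.shape,np.uint8); z[y0:y1,x0:x1]=m[y0:y1,x0:x1]
    n,l,st,c=cv2.connectedComponentsWithStats(z)
    return [(st[i].tolist(),c[i].round(1).tolist(),(l==i).astype(np.uint8)) for i in range(1,n) if st[i][4]>=mn]
E
python3 - <<'E'
from h import *
T=cv2.imread('pics/top0.png');S=cv2.imread('pics/side0.png')
def p(img,k,roi,lab,mn=15):
    for st,c,m in blobs(img,k,roi,mn): print(lab,k,st,c)
p(T,'red',(200,170,240,215),'T redcap');p(S,'red',(220,260,245,300),'S')
p(T,'black',(270,175,300,210),'T blackcap');p(S,'black',(236,235,256,262),'S')
p(T,'grey',(330,175,365,215),'T greylid');p(S,'grey',(248,208,270,232),'S')
p(T,'black',(355,222,392,255),'T blacklid');p(S,'black',(286,206,310,235),'S')
p(T,'yellow',(400,205,455,260),'T tub');p(S,'yellow',(280,185,320,218),'S')
p(T,'white',(245,225,270,250),'T wv1');p(T,'white',(305,225,330,250),'T wv2')
p(T,'cream',(285,285,345,335),'T timer');p(S,'cream',(335,215,380,275),'S')
p(T,'blue',(140,265,270,365),'T blue');p(S,'blue',(310,275,405,365),'S')
p(T,'white',(360,265,505,360),'T white');p(S,'white',(320,175,395,240),'S')
E
```

```text
T redcap red [214, 184, 13, 13, 131] [219.5, 189.9]
S red [226, 270, 13, 15, 159] [231.8, 276.9]
T blackcap black [278, 184, 11, 12, 100] [283.1, 189.6]
T greylid grey [338, 183, 21, 21, 353] [347.8, 193.1]
S grey [250, 214, 18, 11, 164] [258.1, 219.0]
T blacklid black [362, 227, 21, 21, 320] [371.8, 237.1]
T tub yellow [407, 214, 41, 40, 1294] [426.7, 233.7]
S yellow [285, 188, 31, 27, 593] [300.1, 199.1]
T wv1 white [250, 231, 12, 12, 117] [255.5, 236.4]
T wv2 white [311, 231, 13, 13, 121] [316.9, 237.0]
T timer cream [294, 297, 40, 29, 1022] [313.1, 310.7]
S cream [335, 215, 45, 56, 1736] [356.6, 237.6]
T blue blue [156, 277, 101, 76, 6505] [206.0, 315.0]
S blue [321, 282, 79, 76, 4772] [356.0, 317.2]
T white white [369, 275, 128, 76, 1628] [431.3, 312.0]
S white [320, 176, 75, 3, 104] [357.2, 177.0]
S white [327, 180, 61, 60, 1153] [356.6, 217.8]
```

```bash
python3 - <<'E'
from h import *
T=cv2.imread('pics/top0.png');S=cv2.imread('pics/side0.png')
def q(m,k=4):
    c=max(cv2.findContours(m,cv2.RETR_EXTERNAL,cv2.CHAIN_APPROX_NONE)[0],key=cv2.contourArea); h=cv2.convexHull(c)
    return h,cv2.minAreaRect(h)
def quad(m):
    h,_=q(m)
    for e in np.arange(2,12,.5):
        a=cv2.approxPolyDP(h,e,True)
        if len(a)<=4: break
    return a.reshape(-1,2)
for k,r,nm in(('blue',(140,265,270,365),'blue'),('white',(360,265,505,360),'white')):
    m=[b for b in blobs(T,k,r,500)][0][2]; h,mr=q(m)
    P=plane('top',h.reshape(-1,2),.023)[:,:2].astype(np.float32); R=cv2.minAreaRect(P); print(nm,'top rect@23mm',R, 'box',cv2.boxPoints(R).round(4).tolist()); print(' quad px',quad(m).tolist(), plane('top',quad(m),.023)[:,:2].round(4).tolist())
    m=[b for b in blobs(S,k,{'blue':(310,275,405,365),'white':(322,179,395,240)}[k],500)][0][2]; print(' side quad',quad(m).tolist())
for nm,t,s in(('redcap top',(219.5,189.5),(231.8,273.3)),('grey lid',(347.8,192.8),(258.1,217.8)),('tub',(426.7,233.2),(300.,196)),('blackcap',(283.1,189.3),(245.5,241.5)),('cream vial',(255.5,236),(285,256.5)),('w2',(316.9,236.6),(293.,228.5)),('blk can',(371.8,237),(297.5,211.5))):
    print(nm,*[np.round(x,4) for x in tri(t,s)])
# timer
m=blobs(T,'cream',(285,285,345,335),500)[0][2]; h,_=q(m)
print('timer',cv2.minAreaRect(plane('top',h.reshape(-1,2),.066)[:,:2].astype(np.float32)))
for w in((225,270,500,270),):pass
c=cv2.resize(T[280:340,280:350],None,fx=8,fy=8,interpolation=cv2.INTER_CUBIC);cv2.imwrite('pics/tt.png',c)
c=cv2.resize(S[170:280,320:400],None,fx=5,fy=5,interpolation=cv2.INTER_CUBIC);cv2.imwrite('pics/ts.png',c)
E
```

```text
blue top rect@23mm ((0.4630052447319031, 0.1857525259256363), (0.11562072485685349, 0.16425588726997375), 6.016678333282471) box [[0.3968999981880188, 0.2614000141620636], [0.4140999913215637, 0.09799999743700027], [0.5291000008583069, 0.11010000109672546], [0.511900007724762, 0.273499995470047]]
 quad px [[250, 279], [255, 344], [161, 351], [158, 286]] [[0.5239, 0.1109], [0.414, 0.1012], [0.4018, 0.2611], [0.512, 0.2691]]
 side quad [[321, 283], [385, 283], [399, 347], [325, 357]]
white top rect@23mm ((0.46759864687919617, -0.19956356287002563), (0.21008789539337158, 0.11276332288980484), 85.22472381591797) box [[0.4027000069618225, -0.2994999885559082], [0.5149999856948853, -0.30889999866485596], [0.5325000286102295, -0.09960000216960907], [0.420199990272522, -0.09019999951124191]]
 quad px [[374, 275], [495, 284], [492, 350], [369, 340]] [[0.5306, -0.101], [0.5151, -0.3062], [0.4043, -0.2979], [0.4209, -0.0915]]
 side quad [[341, 180], [387, 185], [379, 236], [328, 230]]
redcap top [0.6709 0.1575 0.0629] 0.0003
grey lid [ 0.6671 -0.056   0.0491] 0.0009
tub [ 0.5994 -0.1897  0.0348] 0.0026
blackcap [0.6706 0.0519 0.0596] 0.002
cream vial [0.5924 0.0968 0.0622] 0.0018
w2 [ 0.5913 -0.0042  0.0597] 0.0021
blk can [ 0.5928 -0.0956  0.0468] 0.0005
timer ((0.4707999527454376, 0.0013431161642074585), (0.06305897235870361, 0.0449480302631855), 89.99989318847656)
```

View pics/tt.png

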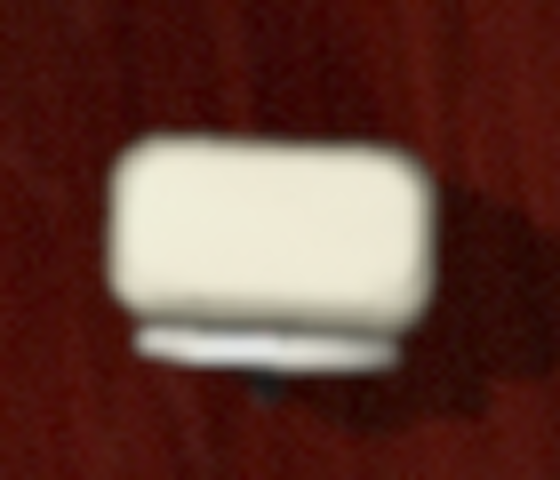

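View pics/ts.png

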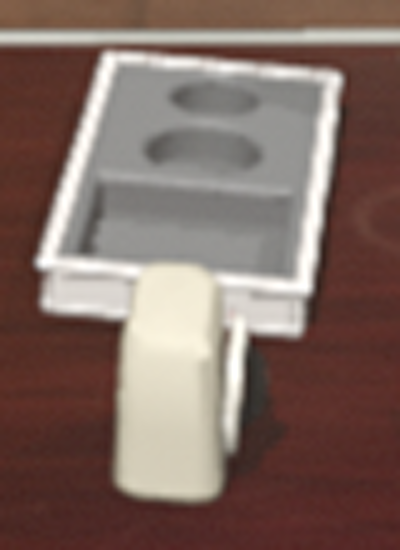

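```bash
cat > m.py <<'E'
from h import *
T=cv2.imread('pics/top0.png');S=cv2.imread('pics/side0.png')
def edges(m,ang0,n='top',z=.023):
    c=max(cv2.findContours(m,cv2.RETR_EXTERNAL,cv2.CHAIN_APPROX_NONE)[0],key=cv2.contourArea).reshape(-1,2)
    P=plane(n,c,z)[:,:2]; ctr=(P.max(0)+P.min(0))/2
    ax=np.array([np.cos(ang0),np.sin(ang0)]);ay=np.array([-ax[1],ax[0]]); Q=np.c_[(P-ctr)@ax,(P-ctr)@ay]
    hw=np.abs(Q).max(0)
    out=[]
    for i in(0,1):
        for s in(1,-1):
            sel=(np.abs(Q[:,1-i])<.75*hw[1-i])&(s*Q[:,i]>.75*hw[i])
            vx,vy,x0,y0=cv2.fitLine(Q[sel].astype(np.float32),cv2.DIST_HUBER,0,.001,.001).ravel()
            # offset at 0 of other axis, slope
            if i==0: sl=vx/vy; off=x0-sl*y0; out.append((off,-sl))
            else: sl=vy/vx; off=y0-sl*x0; out.append((off,sl))
    o=np.array(out); c=ctr+ax*(o[0,0]+o[1,0])/2+ay*(o[2,0]+o[3,0])/2
    return c, ang0+o[:,1], o[0,0]-o[1,0], o[2,0]-o[3,0]
E
python3 - <<'E'
from m import *
mb=blobs(T,'blue',(140,265,270,365),500)[0][2]; mw=blobs(T,'white',(360,265,505,360),500)[0][2]
for nm,m,a in(('blue',mb,.075),('white',mw,-.08)): print(nm,[np.round(v,4) for v in edges(m,a)])
print('timer',plane('top',[(313.9,308.75)],.055).round(4))
# heights of tray corners from two views
for t,s in(((495,284.),(341,180.5)),((492,350.),(387.5,185.)),((374.,275),(328,223)),((369,340.),(381,229)),((250,279.5),(321.5,283.5)),((255,344.),(385,283.5))): print(*[np.round(x,4) for x in tri(t,s)])
# foam wells: vial/canister ellipse in top
W=dict(c=(.4677,-.1991),a=-.08,w=[('r',54.5,84,72),('c',-15.5,52),('c',-70,41)],L=(106,203)); B=dict(c=(.463,.1857),a=.077,w=[('c',24.5,84),('c',-46,41)],L=(106,155))
for n,I in(('top',T),('side',S)):
    J=cv2.resize(I,None,fx=4,fy=4,interpolation=cv2.INTER_CUBIC)
    for D in(W,B):
        R=np.array([[np.cos(D['a']),-np.sin(D['a'])],[np.sin(D['a']),np.cos(D['a'])]])
        def dr(L,z):
            X=np.c_[np.array(L)/1e3@R.T+D['c'],np.full(len(L),z)]; q=(proj(n,X)+.5)*4-.5
            cv2.polylines(J,[q.round().astype(int).reshape(-1,1,2)],True,(0,255,0),1)
        x,y=D['L'][0]/2,D['L'][1]/2; dr([(x,y),(x,-y),(-x,-y),(-x,y)],.023)
        for w in D['w']:
            if w[0]=='r': dr([(sx*w[2]/2,w[1]+sy*w[3]/2) for sx,sy in((1,1),(1,-1),(-1,-1),(-1,1))],.022)
            else:
                t=np.linspace(0,2*np.pi,60); dr(np.c_[w[2]/2*np.cos(t),w[1]+w[2]/2*np.sin(t)],.022)
    if n=='top': o=np.hstack([J[265*4:365*4,150*4:265*4],J[265*4:365*4,362*4:505*4]]); o=cv2.resize(o,(780,int(o.shape[0]*780/o.shape[1])))
    else: o=np.hstack([cv2.resize(J[275*4:365*4,310*4:405*4],(380,360)),cv2.resize(J[172*4:245*4,320*4:395*4],(370,360))])
    cv2.imwrite(f'pics/ov_{n}.png',o)
E
```

```text
blue [array([0.4629, 0.1858]), array([0.1052, 0.1049, 0.0955, 0.1037], dtype=float32), np.float32(0.1138), np.float32(0.1626)]
white [array([ 0.4676, -0.1996]), array([-0.0834, -0.0831, -0.0852, -0.0864], dtype=float32), np.float32(0.1111), np.float32(0.2083)]
timer [[0.4741 0.0009 0.055 ]]
[ 0.514  -0.3062  0.0231] 0.0023
[ 0.4032 -0.2985  0.0214] 0.002
[ 0.5302 -0.1012  0.0209] 0.001
[ 0.4205 -0.0918  0.0194] 0.0002
[0.5247 0.1113 0.0205] 0.0031
[0.4153 0.1013 0.0223] 0.0027
```

View pics/ov_top.png

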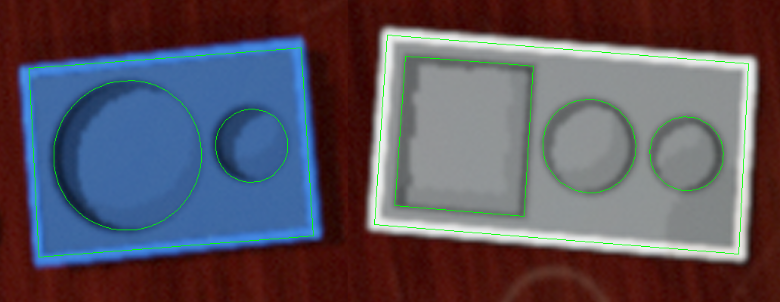

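View pics/ov_side.png

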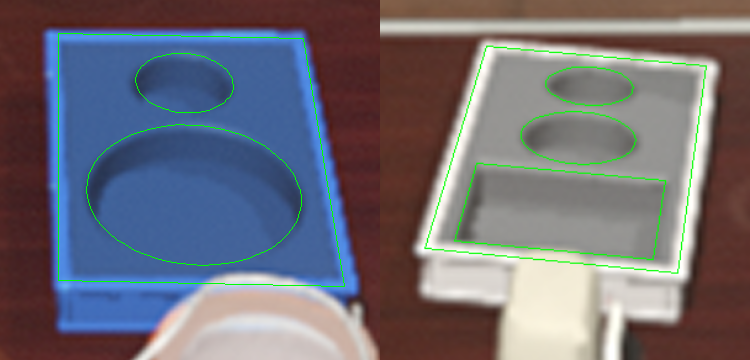

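```bash
cat > g.py <<'E'
from h import *
from scipy.spatial.transform import Rotation as Ro
def ori(phi):
    x=np.array([0,0,-1.]);y=np.array([np.cos(phi),np.sin(phi),0]);return Ro.from_matrix(np.c_[x,y,np.cross(x,y)]).as_quat()
WT=((.4676,-.1994),-.083); BT=((.4629,.1857),.095)
def well(tr,y,x=0):
    (cx,cy),a=tr; return np.array([cx+x*np.cos(a)-y*np.sin(a), cy+x*np.sin(a)+y*np.cos(a)])
E
python3 - <<'E'
from g import *
print(Ro.from_quat(arm.read_eef_rot()).as_matrix().round(2))
P={'red':((.671,.1575),0),'redw':(well(WT,-.070),WT[1]),'blk':((.6706,.0519),0),'blkw':(well(BT,-.046),BT[1]),'grey':((.667,-.056),0),'greyw':(well(WT,-.0155),WT[1]),'tub':((.5994,-.1897),0),'tubw':(well(BT,.0245),BT[1]),'tim':((.4741,.0009),np.pi/2-.055),'timw':(well(WT,.0545-.007),WT[1]),'timw+':(well(WT,.0545+.007),WT[1])}
for k,(p,a) in P.items():
  for f in(0,np.pi):
    for z in(.24,.095):
        q=arm.ik([*p,z],ori(a+f)); print(k,f>0,z,np.round(p,4), None if q is None else np.round(q,2))
E
```

```text
[[-0.    0.39  0.92]
 [-0.    0.92 -0.39]
 [-1.   -0.    0.  ]]
red False 0.24 [0.671  0.1575] [-0.42  0.75  0.3   1.38 -0.23  1.05 -0.08]
red False 0.095 [0.671  0.1575] [-0.39  0.91  0.23  1.48 -0.26  0.78 -0.05]
red True 0.24 [0.671  0.1575] [-0.01  0.78 -0.5   1.36  0.39  1.1   2.58]
red True 0.095 [0.671  0.1575] [-0.    0.95 -0.5   1.47  0.54  0.86  2.46]
redw False 0.24 [ 0.4618 -0.2692] [-0.    0.62  0.78  1.85 -0.55  0.9   0.96]
redw False 0.095 [ 0.4618 -0.2692] [ 0.39  0.74  0.14  1.95 -0.22  0.46  0.61]
redw True 0.24 [ 0.4618 -0.2692] [-0.16  0.78  1.13  1.86 -0.81  1.06 -1.92]
redw True 0.095 [ 0.4618 -0.2692] [ 0.89  0.83 -0.65  1.93  0.81  0.66  2.78]
blk False 0.24 [0.6706 0.0519] [-0.31  0.73  0.37  1.44 -0.29  1.03  0.12]
blk False 0.095 [0.6706 0.0519] [-0.26  0.9   0.28  1.54 -0.32  0.75  0.15]
blk True 0.24 [0.6706 0.0519] [ 0.14  0.75 -0.48  1.42  0.37  1.06  2.74]
blk True 0.095 [0.6706 0.0519] [ 0.16  0.93 -0.5   1.52  0.55  0.83  2.59]
blkw False 0.24 [0.4673 0.1399] [-0.54  0.46  0.3   1.97 -0.2   0.74 -0.03]
blkw False 0.095 [0.4673 0.1399] [-0.44  0.71  0
[... 1639 characters left out ...]
m True 0.095 [0.4741 0.0009] [-0.32  0.73  0.42  2.12 -0.71  0.43 -0.96]
timw False 0.24 [ 0.4715 -0.1521] [-0.14  0.52  0.6   1.95 -0.41  0.79  0.61]
timw False 0.095 [ 0.4715 -0.1521] [ 0.19  0.71  0.11  2.06 -0.2   0.38  0.38]
timw True 0.24 [ 0.4715 -0.1521] [-0.41  0.72  1.13  1.96 -0.79  1.   -2.12]
timw True 0.095 [ 0.4715 -0.1521] [ 0.56  0.75 -0.44  2.05  0.67  0.49  2.68]
timw+ False 0.24 [ 0.4727 -0.1381] [-0.14  0.51  0.56  1.96 -0.38  0.78  0.55]
timw+ False 0.095 [ 0.4727 -0.1381] [ 0.17  0.71  0.11  2.07 -0.19  0.38  0.34]
timw+ True 0.24 [ 0.4727 -0.1381] [-0.44  0.71  1.13  1.97 -0.79  0.99 -2.14]
timw+ True 0.095 [ 0.4727 -0.1381] [ 0.52  0.74 -0.43  2.06  0.66  0.48  2.66]
```

```bash
cat >> g.py <<'E'
def pick(p,phi,h,op,eff=30,zt=.22):
    o=ori(phi); t=arm.read_time()
    arm.movep([*p,zt],o); arm.move_gripper(op); t1=arm.read_time()
    arm.line_to([*p,h],.15); arm.move_gripper(0.0,eff); w=arm.read_opening()
    arm.line_to([*p,zt],.18); print('pick',t,t1,arm.read_time(),'open',w,arm.read_opening(),'F',arm.read_ft_force())
def above(p,phi,zt=.22): arm.movep([*p,zt],ori(phi))
def place(p,h,op,zt=.22,floor=.004):
    arm.line_to([*p,h+floor+.022],.18); f0=arm.read_ft_force()[2]
    arm.line_to([*p,h+floor+.0012],.05); f1=arm.read_ft_force()
    print('lower',f0,f1,arm.read_tool_pos(),arm.read_opening())
    arm.move_gripper(op); arm.line_to([*p,zt],.18); print('placed',arm.read_time())
def snap(name,roi=None,f=1,n='top'):
    I=snapshot(n)
    cv2.imwrite(f'pics/{name}_raw.png',I)
    if roi: I=I[roi[1]:roi[3],roi[0]:roi[2]]
    cv2.imwrite(f'pics/{name}.png',cv2.resize(I,None,fx=f,fy=f,interpolation=cv2.INTER_CUBIC))
E
python3 - <<'E'
from g import *
pick((.671,.1575),0,.095,.5)
above(well(WT,-.070),WT[1]); print(arm.read_time(),arm.read_opening()); snap('a1'); snap('a2',n='side')
E
```

```text
pick 0.1 2.775 4.9083 open 0.2506367674358006 0.25301640729820807 F [-0.72108542  0.93083293  0.08305495]
6.6417 0.2505013175807305
```

View pics/a1.png

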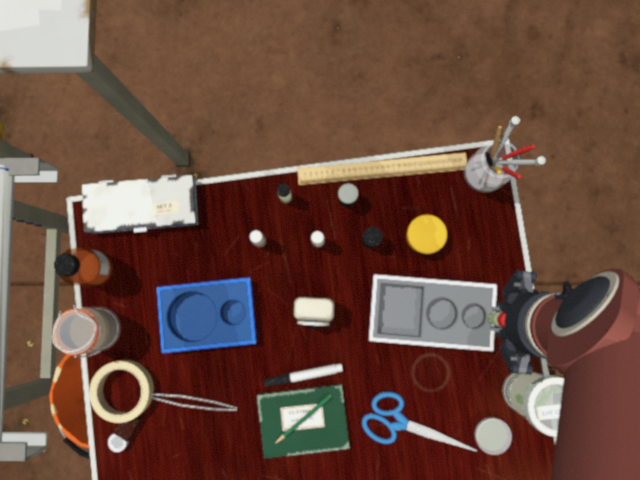

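View pics/a2.png

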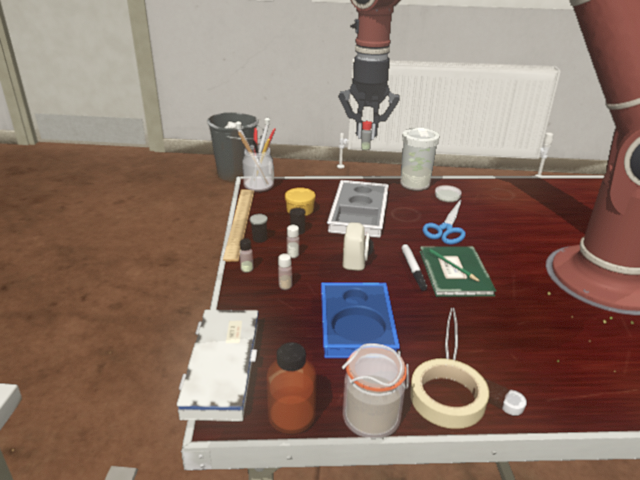

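```bash
python3 - <<'E'
from g import *
place(well(WT,-.070),.095,.5)
pick((.667,-.056),0,.095,.6); 
snap('b1',(360,260,520,360),5); snap('b2',(320,170,400,250),6,n='side')
E
```

```text
lower -0.5888896329409328 [ 0.19360311 -0.14192557  4.90855819] [ 0.4618062  -0.26915172  0.10041923] 0.2513289854079816
placed 9.1667
pick 9.1667 10.55 12.6917 open 0.35952541660563975 0.3585585351726272 F [ 0.01151178 -0.56171718  0.05605325]
```

View pics/b1.png

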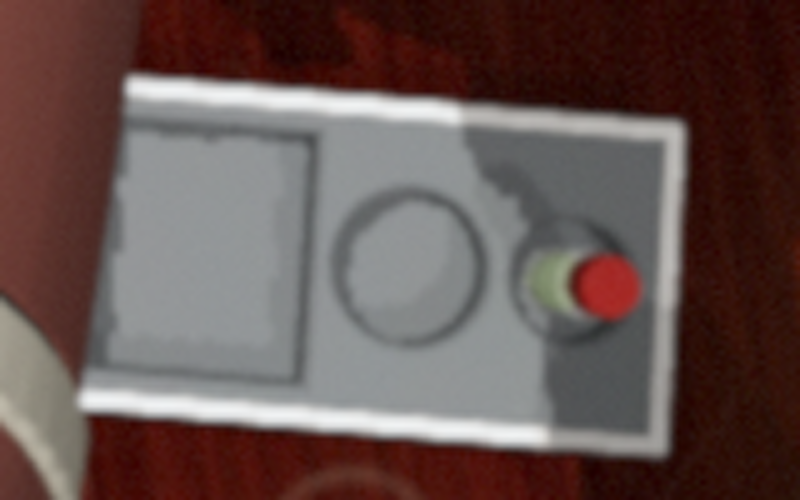

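View pics/b2.png

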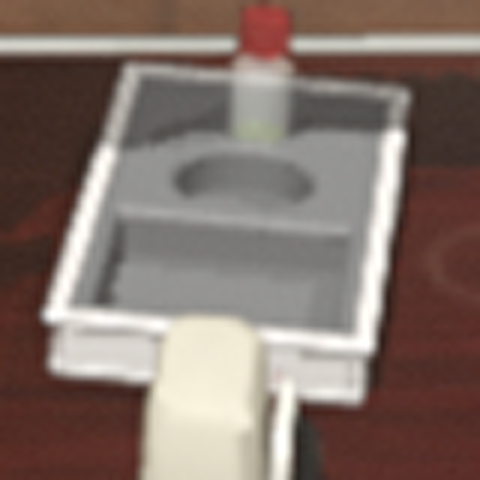

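```bash
python3 - <<'E'
from g import *
T=cv2.imread('pics/b1_raw.png');S=cv2.imread('pics/b2_raw.png')
bt=blobs(T,'red',(460,300,500,330))[0];bs=blobs(S,'red',(350,165,380,185))[0];print(bt[:2],bs[:2])
print(tri(bt[1],[bs[1][0],bs[0][1]+3.2]),well(WT,-.07),well(WT,-.07)+0)
p=well(WT,-.0155); above(p,WT[1]); place(p,.095,.6)
pick((.6706,.0519),0,.095,.5)
p=well(BT,-.046); above(p,BT[1]); place(p,.095,.5)
snap('c1'); snap('c2',n='side')
E
```

```text
([476, 311, 12, 12, 104], [481.4, 317.0]) ([361, 171, 7, 8, 43], [363.8, 174.5])
(array([ 0.46051443, -0.27074125,  0.0585557 ]), np.float64(0.0006414384804290867)) [ 0.46179667 -0.26915902] [ 0.46179667 -0.26915902]
lower -0.004397319462878635 [-0.84228194 -0.45983271  4.86085415] [ 0.46638531 -0.21518261  0.10038556] 0.3526534877614356
placed 16.2083
pick 16.2083 17.725 19.8583 open 0.2459132033933066 0.24596338495087364 F [ 0.51784284  0.42239539 -0.72219399]
lower 0.2745135596923835 [-0.42438475  0.64788752  3.51194699] [0.467274   0.13999546 0.10029331] 0.2461403544646334
placed 23.175
```

View pics/c1.png

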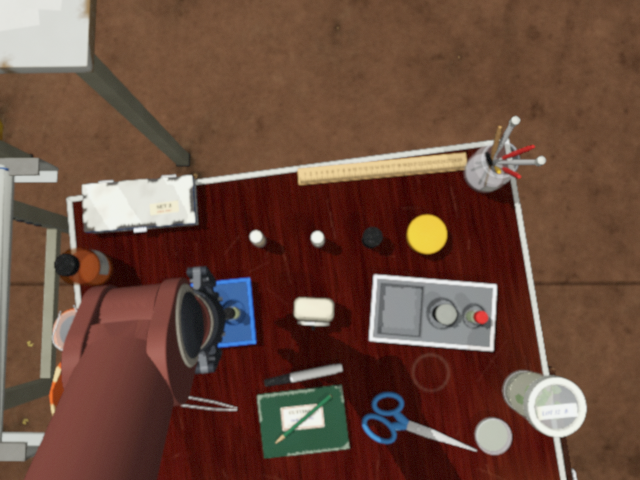

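View pics/c2.png

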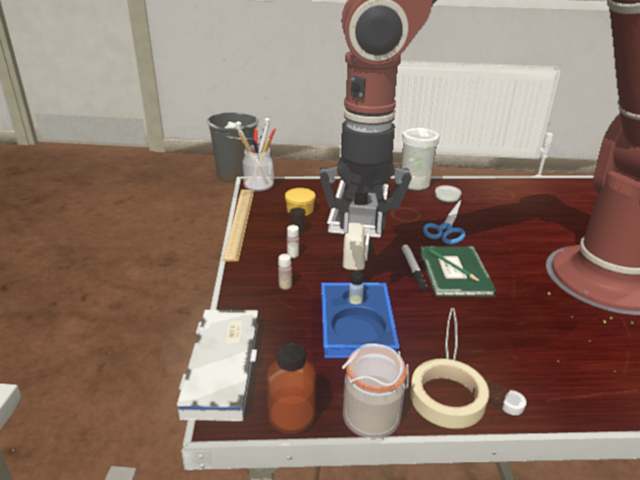

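```bash
python3 - <<'E'
from g import *
c=plane('top',[(426.7,233.4)],.041)[0];print(c)
p=c[:2]
pick(p,0,.092,1.0)
above(well(BT,.0245),BT[1]); print(arm.read_opening()); snap('d2',(310,100,410,370),2,n='side');snap('d1',(140,230,340,400),3)
E
```

```text
[ 0.5996452  -0.18836811  0.041     ]
pick 23.275 25.1083 27.3083 open 0.7397086298753722 0.7367982907114269 F [-0.37014183  0.30282816 -0.7069316 ]
0.7383110679221905
```

View pics/d2.png

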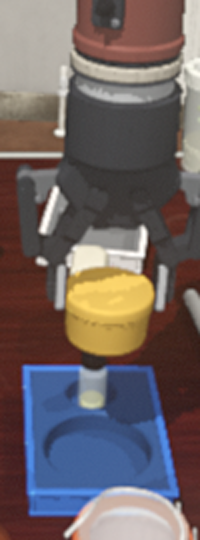

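View pics/d1.png

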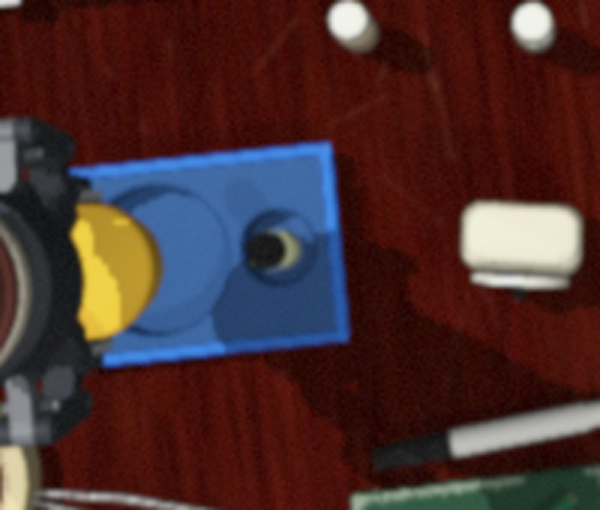

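```bash
python3 - <<'E'
from g import *
p=well(BT,.0245); place(p,.092,1.0)
above((.4741,.0009),np.pi/2-.055); snap('e1',(140,260,340,370),4); snap('e2',(310,230,410,370),4,n='side')
E
```

```text
lower -0.43554552915999084 [-0.6872932  -0.65340416  5.70110365] [0.4605476  0.21016955 0.09761659] 0.7378082956694166
placed 31.4417
```

View pics/e1.png

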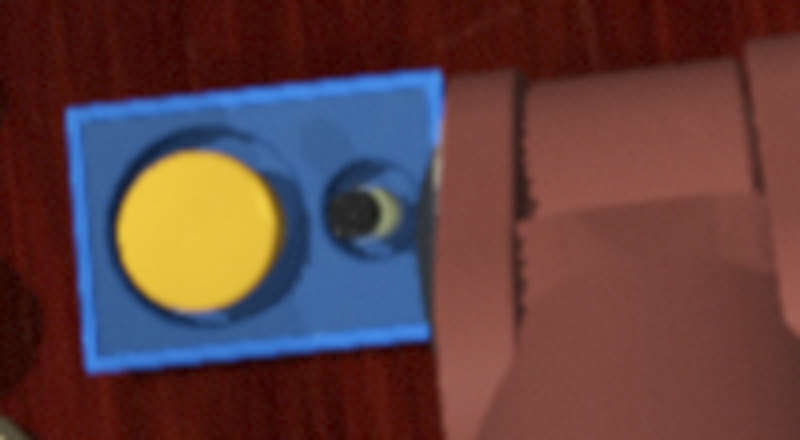

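View pics/e2.png

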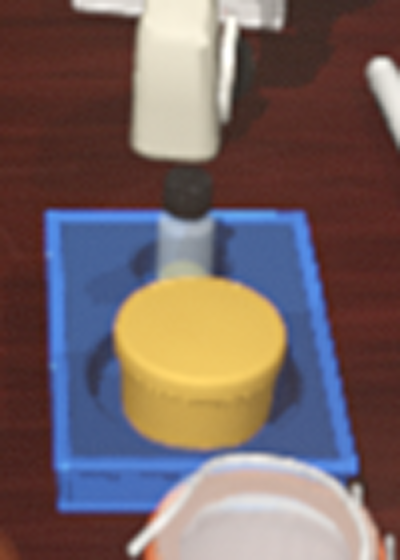

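```bash
python3 - <<'E'
from g import *
pick((.4741,.0009),np.pi/2-.055,.103,1.0,eff=40)
above(well(WT,.0545-.007),WT[1]); print(arm.read_opening()); snap('f2',(300,60,420,260),3,n='side')
snap('f1')
E
```

```text
pick 32.9 33.3667 35.4333 open 0.7432732049890601 0.7407370194958336 F [ 0.63328194 -0.4141987  -2.80856184]
0.7351717411116662
```

View pics/f2.png

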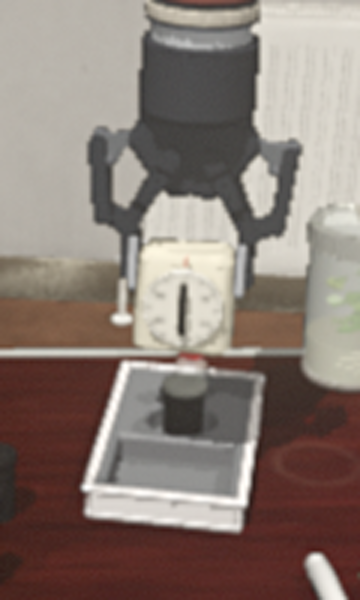

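View pics/f1.png

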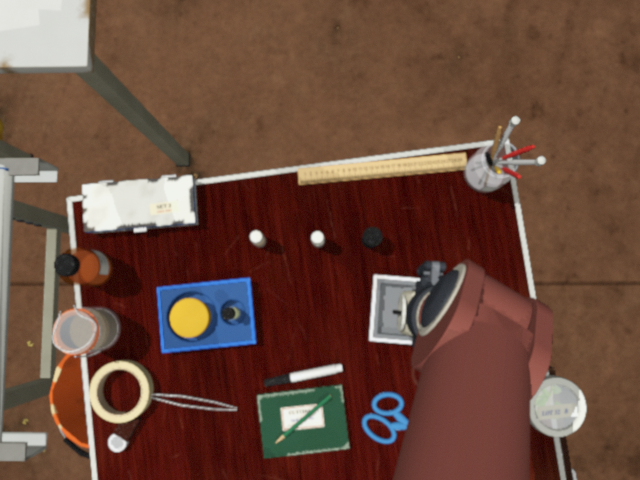

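```bash
python3 - <<'E'
from g import *
p=well(WT,.0545-.007)
arm.line_to([*p,.103+.030],.18); snap('g2',(310,130,410,260),4,n='side'); snap('g1',(350,250,520,370),4)
E
```

```text
(no output)
```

View pics/g2.png

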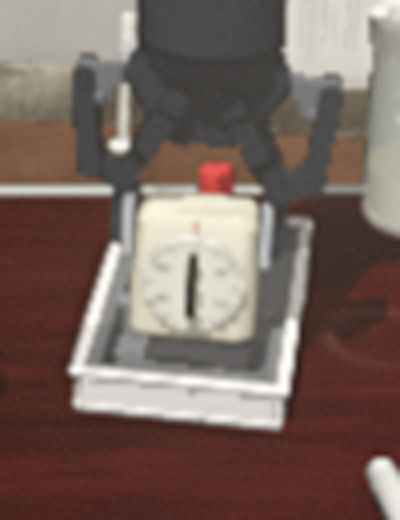

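View pics/g1.png

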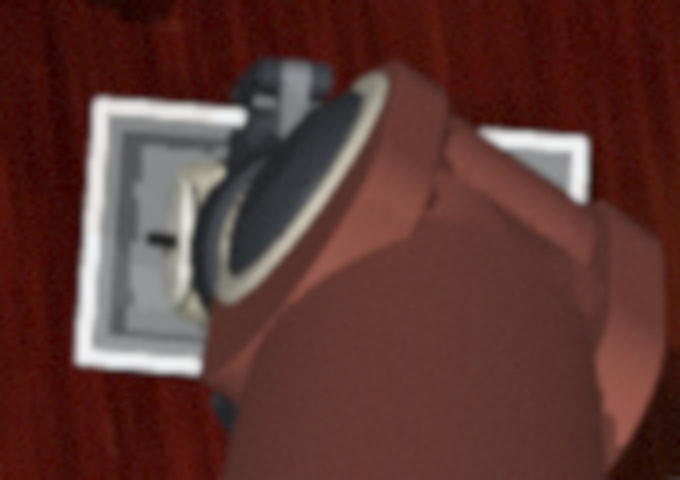

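The side view shows the timer upright and square over its well, with the dial bottom near (357,210). The top view shows the grip bar's tip near (387,310), so I'll check where that falls in the tray before lowering.

```bash
python3 - <<'E'
from g import *
q=plane('top',[(387.2,310)],.064)[0,:2]-np.array(WT[0]); a=WT[1]
print('bar tip in tray',q@[np.cos(a),np.sin(a)],q@[-np.sin(a),np.cos(a)],arm.read_time(),arm.read_opening())
E
```

```text
bar tip in tray -0.0020653944253001587 0.08182144830536262 37.1583 0.7405766321272114
```

```bash
python3 - <<'E'
from g import *
p=well(WT,.0545-.007); place(p,.103,1.0)
above((.60,.35),0,.30); arm.pause(.3)
snap('h1',(140,260,520,360),2); snap('h2',(310,160,410,370),2.8,n='side'); print(arm.read_time())
E
```

```text
lower -0.980552673203342 [-0.88356322  0.85565689  4.67378739] [ 0.47128556 -0.15198039  0.10828091] 0.7393748887811166
placed 39.1083
41.4083
```

View pics/h1.png

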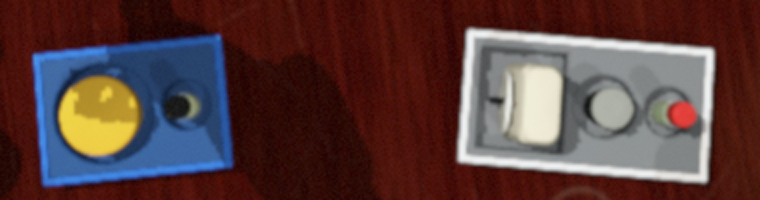

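View pics/h2.png

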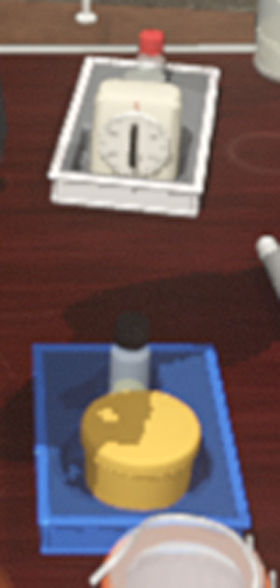

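The top view shows the tub at (190,318), black cap at (229,313), timer at (408,312), grey lid at (445,314) and red cap at (482,318). All are in their wells and look upright in the side view. I'll check positions in the tray frames, and whether the other stock has moved.

```bash
python3 - <<'E'
from g import *
T=cv2.imread('pics/h1_raw.png');S=cv2.imread('pics/h2_raw.png')
def tr(p,t):
    q=p[:2]-np.array(t[0]);a=t[1];return (np.array([q@[np.cos(a),np.sin(a)],q@[-np.sin(a),np.cos(a)]])*1000).round(1)
def show(n,img,k,roi,t,z,mn=15):
    for st,c,m in blobs(img,k,roi,mn): print(n,st,c,tr(plane('top',[c],z)[0],t))
show('red',T,'red',(470,300,500,335),WT,.065)
show('tub',T,'yellow',(160,290,220,345),BT,.044,100)
show('blackcap',T,'black',(220,300,242,325),BT,.065)
# tub height: top-face centre in both views; side tub blob
for st,c,m in blobs(S,'yellow',(325,290,390,350),50): print('side tub',st,c)
for st,c,m in blobs(S,'red',(350,165,375,185)): print('side red',st,c)
show('timer',T,'cream',(388,290,424,340),WT,.068,100)
hsv=cv2.cvtColor(T,cv2.COLOR_BGR2HSV)
print('grey lid',tr(plane('top',[(140+610/2,260+109/2)],.054)[0],WT))
for n,k,r in(('cream','white',(245,225,270,250)),('brown','white',(305,225,330,250)),('blk','black',(355,222,392,255))):
    for st,c,m in blobs(T,k,r,50): print(n,st,c)
E
```

```text
red [474, 311, 14, 13, 135] [480.6, 317.0] [ -0.8 -68.4]
tub [169, 298, 41, 39, 1266] [188.9, 317.5] [-1.4 23.6]
blackcap [223, 308, 11, 11, 99] [227.8, 313.0] [  0.2 -45.7]
side tub [340, 300, 41, 42, 1424] [359.3, 319.7]
side red [360, 171, 8, 8, 57] [363.5, 174.3]
timer [388, 290, 36, 50, 1542] [403.8, 313.4] [-5.2 55.4]
grey lid [ -1.7 -13.8]
cream [250, 230, 12, 13, 119] [255.5, 236.2]
brown [311, 231, 13, 13, 121] [316.9, 237.0]
blk [362, 227, 21, 21, 317] [371.9, 237.0]
```

```bash
python3 - <<'E'
from g import *
from station import ticket
print('tub top',tri((188.9,317.5),(360,311.5)),'(expect z .045)')
print('timer case top centre',tri((410,312.3),(359.2,191)))
print(arm.read_time(),arm.read_opening(),arm.read_ft_force(),arm.read_dq().max() if hasattr(arm.read_dq(),'max') else arm.read_dq())
ticket.finish_job()
E
```

```text
tub top (array([0.45918841, 0.20922613, 0.04340223]), np.float64(4.012513161873243e-05)) (expect z .045)
timer case top centre (array([ 0.46906777, -0.15288608,  0.07287483]), np.float64(0.0003504564758344289))
41.4083 1.0018128566860016 [-0.18411015 -0.49183639 -0.06096338] 0.0019361652154536728
the job is handed in; nothing more can be done
```

Both kits are made up and the job is handed in at about 41 s on the robot's clock. The timer, grey-lid canister and red-cap vial are in the white tray. The tub and black-cap vial are in the blue tray. I lowered each thing until its foot touched the well floor (3.5–5.7 N), then released it.

**Last checks that agreed:**
- **Positions:** in the last picture the canister, tub and both vials measured within about 2 mm of their well centres. The timer's case was within about 2 mm of where I meant to put it, which the grip bar had also shown just before lowering.
- **Heights:** two-view heights were 43 mm for the tub top (45 expected) and 73 mm for the timer top (72 expected).
- **Upright:** everything I could see looked upright. The canister is hidden behind the timer in the final side view, so I only have the top view for it.
- **Other stock:** the black-lidded canister and the two off-white-capped vials had not moved (within 0.3 px).
- **Robot:** the gripper is empty and touching nothing.

**Checks that failed or disagreed:**
- **Timer colour mask:** in the final top view it picked up bare foam as well and read 5 mm off in x. I used the two-view reading of the case instead.
- **Red-cap vial height:** its top read 59 mm against 66 expected, from a very small patch of cap in the side view. I relied on the floor contact and the pictures there.

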